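# Lock the battery away in the bench cabinet

## Task

Put the battery pack into the open drawer of the bench cabinet and push the drawer fully shut. Then lock it: pull up the plunger knob of the sliding lock section on the cabinet's rail, slide the section to the next hole, over the drawer front's edge, and let the pin drop fully home in that hole. Finish while still holding the knob, pin home, and leave everything else where it is.

Things in the scene. Friction and masses are not known exactly. Their poses are not given: they have to be found in the camera images.
- cabinet: low pale wooden bench cabinet, fixed, 200 deep (x) x 320 wide (y) x 110 high. Origin: centre of its underside, on the bench; x points from front to back, z up. Carcass front plane at x = -100; on it lie 18 mm fronts, top edges at z = 105: the drawer front y = -158 to 55, a fixed blind front y = 59 to 159. The rail lies on top along the front; small things stand behind it (x above -50).
- rail: steel rail fixed on the cabinet top; same origin and axes as the cabinet. 36 wide, centre line at x = -75, from y = -90 to 145, its top at z = 130. Four round holes of 11 mm for the pin, at y = 100, 50, 0 and -50 on the centre line.
- drawer (a joint): how far the drawer is open, m: 0 = fully shut, 0.15 = the stop. It opens along the cabinet's -x. No spring; about 2 N of friction and slight damping, so it stays where it is left. A small 12 mm lip pull sits low in the middle of its front; the upper 60 mm of the front is plain and can be pushed anywhere.
- drawer_floor (a point): centre of the drawer's inner floor (28 mm above the bench), moves with the drawer, same axes as the cabinet. The inside is 165 long (x) x 190 wide (y), walls rise 57 above the floor (the front 77). The front part of it, as long as the drawer is open, is uncovered; the rest is under the cabinet top.
- drawer_front (a point): middle of the top edge of the drawer front's outer face, 105 mm above the bench; moves with the drawer; same axes as the cabinet.
- lock_knob: black upright cylindrical pull knob, diameter 24, height 36, on top of the lock section; origin at its centre, 178 mm above the bench when the pin is home; axes as the cabinet's. Under it a 10 mm stem, then a boss (diameter 26) with its top 24 mm below the knob's centre; the section's top plate is 36 mm below the knob's centre. Moves with plunger and section.
- plunger (a joint): how far the plunger is pulled up, m: 0 = pin fully home in a hole, 0.020 = stop. A spring pushes it down, 4.5 N at 0 to 8.5 N at the stop. The pin (diameter 8, round tip) reaches 12 mm into the hole: it must be up by more than 12 mm before the section can slide; between holes it cannot go down.
- section (a joint): position of the lock section along the rail, m: 0 = start, pin in the hole at y = 100; grows towards the cabinet's -y (to the drawer); 0.05 = next hole, 0.10 = the one after. Friction 2.5 N. Aluminium saddle, 50 wide along the rail, 82 deep, with a tab hanging 12 mm before the fronts (lower edge z = 72); it cannot pass the open drawer.
- battery_pack: cordless-tool battery pack, loose, lying on the bench: a black block 64 (x) x 48 (y) x 34 high with rounded edges, and on top a smaller grey block 46 x 30 x 12 with two thin metal strips; 47 high in all, about 0.35 kg. Origin at the centre of its underside, z up. Block sides may be gripped.
- offcut: bystander: plain pale wooden block, 85 x 52 x 32, origin at the centre of its underside
- tape_roll: bystander: roll of paper tape lying flat, outer diameter 90, 40 high, origin at the centre of its underside
- glue_bottle: bystander: white bottle, diameter 54, 130 high, standing, origin at the centre of its underside
- screw_jar: bystander: clear jar with a metal lid, diameter 56, 65 high, standing on the cabinet top, origin at the centre of its underside
- tape_measure: bystander: dark grey tape measure, 68 x 34 x 64 high, standing on the cabinet top, origin at the centre of its underside
- mallet: bystander: hammer lying on the bench to the robot's left, about 300 long
- clamp: bystander: steel bar clamp lying on the bench, about 300 long
There are look-alikes about, which are no part of the job. Leave any red look-alike of the battery_pack alone.

How it is judged (in metres and radians):
On the way, in this order (a step that is already met when the one before it is completed fails the run):
1. the battery pack is in the open drawer (x of battery_pack in the frame of drawer_floor between -0.075 and 0.075 m and y of battery_pack in the frame of drawer_floor between -0.09 and 0.09 m and z of battery_pack in the frame of drawer_floor between -0.01 and 0.035 m and value of joint drawer above 0.05 m), for 0.2 s.
2. the drawer is shut with the pack inside (x of battery_pack in the frame of drawer_floor between -0.075 and 0.075 m and y of battery_pack in the frame of drawer_floor between -0.09 and 0.09 m and z of battery_pack in the frame of drawer_floor between -0.01 and 0.035 m and value of joint drawer below 0.004 m), for 0.2 s.
3. with the drawer shut, the plunger is pulled up out of its hole (value of joint drawer below 0.004 m and value of joint plunger above 0.011 m and value of joint section below 0.02 m), for 0.1 s.
4. the section stands at the next hole with the pin home, held by the fingers (all of step 2 and value of joint section between 0.046 and 0.054 m and value of joint plunger below 0.0025 m and contact force between the fingers and lock_knob above 2 N and velocity of joint section between -0.01 and 0.01 m/s and linear speed of battery_pack below 0.02 m/s), for 0.3 s.
At the end, for the whole second after the job is handed in: The battery pack lies in the drawer, the drawer is shut (within 4 mm), the lock section stands at the next hole (50 mm on, within 4 mm) with the plunger home (within 2.5 mm), and the fingers still hold the knob (over 2 N of contact) (all of step 4); the arm keeps its last pose, push and grip.
It fails at once if a bystander is moved by more than 40 mm (distance of any of offcut, tape_roll, glue_bottle, screw_jar, tape_measure, mallet, clamp from where it was at the start of the episode above 0.04 m).
It also fails if it takes over 70 s, if anything falls off the work surface, if the arm or the gripper's body presses on something with over 40 N, if the wrist force passes 120 N, or if a joint passes its speed limit or range.

## Robot

A 6-joint arm with a two-finger parallel gripper is mounted at the origin on the work surface. World frame = base frame: x ahead of the robot, y to its left, z up, the work surface at z = 0. Lengths are in m, angles in degrees, forces in N, time in s.
With the tool pointing down it reaches from about 0.325 to 0.9 m from the base axis. Payload 6.1 kg.
Tool frame: the origin (TCP) lies at the very end of the fingers, on their centre line; the grasp point (between the pads) lies 19 mm behind it (r.hold_point_z is the distance from the TCP to the grasp point, in m); z points along the fingers, y is the line along which they close (so a half turn about z gives the same grasp; the last joint's range is limited). The gripper opens to 85 mm and grips with 20 to 120 N. Pads are 22 mm wide; open, the fingers measure 114 mm over their backs; the gripper's body (76 mm by 85 mm) begins 54 mm behind the grasp point. The pads swing forward as they close: fully open they stand 13 mm farther back than shut.
Start: joints at [-7.225, 12.628, 87.462, -0, 79.91, -7.225], TCP at [0.625, -0, 0.231] pointing down, gripper open.
Joint ranges: [-170.65, 170.65], [-52.31, 119.04], [5.05, 147.46], [-71.25, 251.25], [11.57, 151.72], [-153.62, 153.62]. Speed limits (degrees/s): [147.25, 147.25, 172.46, 180, 180, 180].

## Interface

Orientations are given as a 3x3 rotation matrix whose columns are the frame's x, y, z axes.
In Python, from rig import r gives the robot as it stands. The module is installed in compiled form; this text tells all that it offers.
- The arm moves only by the tool drive_tool, never from a script. Its argument "targets" is a list of rows, each an object of numbers: "hand": the opening, from 0 (shut) to 1 (fully open); "x", "y", "z": the shift along the tool's x, y, z in m; "roll": the turn about the tool's z in degrees. In form: [{"hand": .., "x": .., "y": .., "z": .., "roll": ..}, ...]. A call has 1 to 5 rows; each row is the pose to reach, as a shift and turn from the pose commanded when the call began, along the tool's axes at that moment; what a row does not reach only later rows make up. A row lasts 1/12 s, in which the tool goes at most 41.7 mm and 7.16 degrees, less where a joint would pass 70% of its speed; a pose out of reach is approached as far as the arm can. A call with a gripper value outside its range is refused whole. The fingers move at their own pace and stop on an object; the grip force is fixed at half the most. Time passes only in rows, so rows that repeat a pose let the fingers close. It gives the time, the measured TCP pose, the force, the opening and the grip force at its end, in the units of the state.
- r.read_state(): the state, without advancing time (a new reading comes with each control period).
- r.read_camera(name): name is "scene" or "side" or "wrist"; returns the picture (480x640x3 uint8, red, green, blue); there is no depth.
- r.get_calibration(name): a dict with "fx", "fy", "cx", "cy" (pixels), "pose" (4x4, takes a point from camera to world coordinates). Camera axes: x right, y down, z forward; pixel columns grow to the right and rows downward; lengths in m; the calibration is good to about 2 mm. A picture is of the moment at which its call begins: read the wrist's pose just before it. get_calibration takes no time and is no camera call; for the wrist camera it gives the pose at the moment of the call.
- r.job_done(): hands the job in; it is judged then, once.
The state is a dict: "time": time; "q": joint angles; "dq": joint speeds; "tau": joint torques, N m; "tcp_pos": TCP position; "tool_rot": TCP orientation; "wrist_force": force on the tool from outside, world axes, zero at the start; "ft_torque": the same for the moment, N m; "finger_gap": finger opening in m; "grip_force": force on a finger pad.
Only numpy, scipy, OpenCV 4.12 (cv2) and the standard library are available. Lean on these libraries where they do the work, as an engineer would, in place of code of your own. Each camera call takes 0.05 s, during which the arm holds its last target. There are 200 camera calls.

## Working session

There is one attempt and no reset: what is moved stays moved. The work goes in short steps, Python scripts to look and compute and a tool call to move; the robot and the scene stay as the last step left them, time stands still between calls to the robot, and variables do not carry over. Pictures are saved under pics/ and viewed, at most 10 in all, crops included, and the job is handed in when it is done.

Besides the shell and the picture viewer there is one more tool, called after "Request:" by a JSON object that holds its "method" and its "body", one argument or row to a line. drive_tool: Moves the arm, as the interface text tells. Its arguments: {"type":"object","properties":{"targets":{"type":"array","items":{"type":"object","properties":{"hand":{"type":"number"},"x":{"type":"number"},"y":{"type":"number"},"z":{"type":"number"},"roll":{"type":"number"}}}}},"required":["targets"]}

```bash
mkdir -p pics
cat > h.py <<'E'
import numpy as np, cv2
from rig import r
def cal(n):
    c=r.get_calibration(n); return c,np.array(c['pose'])
def ray(c,P,u,v):
    d=P[:3,:3]@np.array([(u-c['cx'])/c['fx'],(v-c['cy'])/c['fy'],1]); return P[:3,3],d
def onz(n,u,v,z,cp=None):
    c,P=cp or cal(n); o,d=ray(c,P,u,v); return o+d*(z-o[2])/d[2]
def proj(n,p,cp=None):
    c,P=cp or cal(n); q=P[:3,:3].T@(np.array(p)-P[:3,3]); return c['fx']*q[0]/q[2]+c['cx'],c['fy']*q[1]/q[2]+c['cy']
def snap(n,f):
    im=cv2.cvtColor(r.read_camera(n),cv2.COLOR_RGB2BGR); cv2.imwrite('pics/'+f,im); return im
E
python3 - <<'E'
from h import *
for n in('scene','side','wrist'):
    c,P=cal(n); print(n,c['fx'],c['fy'],c['cx'],c['cy'],P.round(3).tolist()); snap(n,n+'0.png')
s=r.read_state(); print(s['time'],s['tool_rot'],r.hold_point_z,s['finger_gap'])
E
```

```text
scene 517.2201170369516 517.2201170369516 318.328862851081 234.72290172113244 [[-0.289, 0.793, -0.536, 1.359], [0.957, 0.244, -0.155, 0.159], [0.008, -0.558, -0.83, 1.356], [0.0, 0.0, 0.0, 1.0]]
side 599.1265228365854 599.1265228365854 324.8502786535318 235.1252535338598 [[-0.896, -0.272, 0.35, 0.045], [-0.443, 0.562, -0.698, 0.962], [-0.007, -0.781, -0.624, 1.081], [0.0, 0.0, 0.0, 1.0]]
wrist 334.18818274653523 334.18818274653523 319.0987697646848 240.44297596163995 [[1.0, 0.001, -0.001, 0.625], [0.0, -0.948, -0.318, 0.082], [-0.001, 0.318, -0.948, 0.374], [0.0, 0.0, 0.0, 1.0]]
0.15 [[-2.72496011e-05  9.99998829e-01 -1.53012163e-03]
 [ 9.99999984e-01  2.75200366e-05  1.76720408e-04]
 [ 1.76762310e-04 -1.53011679e-03 -9.99998814e-01]] 0.0187 0.08538264883243753
```

View pics/scene0.png

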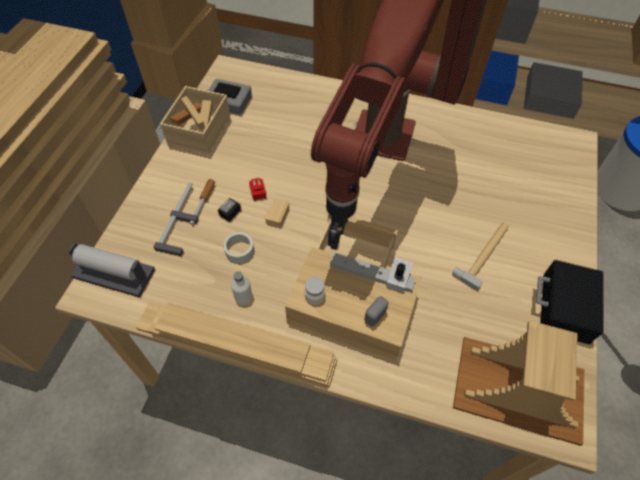

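View pics/side0.png

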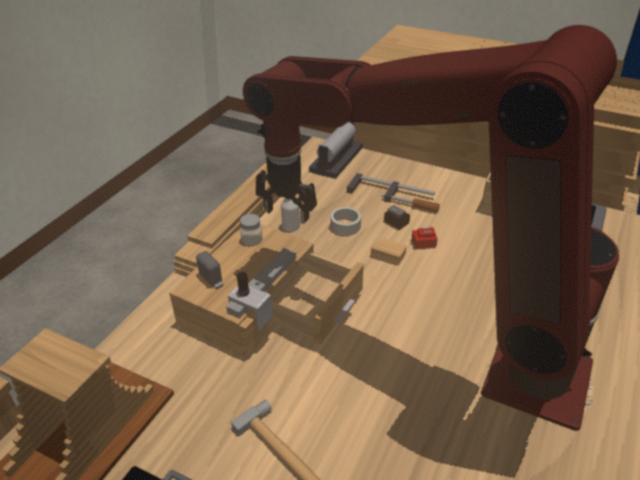

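Scene view: battery pack candidates are the black block at (230,209), the red look-alike at (258,187), and the dark tape measure on the cabinet at (377,311). I choose the black one with the grey top. The lock knob is at (400,270) and the drawer is open at about (370,240). I'll check these in close crops.

Run:
```python
from h import *
a=cv2.imread('pics/scene0.png'); b=cv2.imread('pics/side0.png')
def crop(im,x,y,w,h,W,H): return cv2.resize(im[y:y+h,x:x+w],(W,H),interpolation=cv2.INTER_CUBIC)
top=np.hstack([crop(a,205,170,80,60,400,300),crop(b,360,190,80,60,400,300)])
bot=np.hstack([crop(a,280,210,160,120,400,300)[:,:],crop(b,170,220,200,150,400,300)])
cv2.imwrite('pics/c1.png',np.vstack([top,bot]))
for n,im,(x0,y0,x1,y1) in(('scene',a,(215,195,245,225)),('side',b,(380,200,412,232))):
    g=cv2.cvtColor(im,cv2.COLOR_BGR2HSV)[y0:y1,x0:x1]
    m=((g[...,1]<80)|(g[...,2]<50)).astype(np.uint8)
    k,l,st,ce=cv2.connectedComponentsWithStats(m); i=1+st[1:,4].argmax()
    c=ce[i]+[x0,y0]; print(n,st[i],c,onz(n,*c,0.022))
```

```text
scene [  4   4  21  22 311] [228.77813505 209.00643087] [ 0.48595066 -0.39497791  0.022     ]
side [  8   5  17  13 142] [396.00704225 210.80985915] [ 0.49900331 -0.41734219  0.022     ]
```

View pics/c1.png

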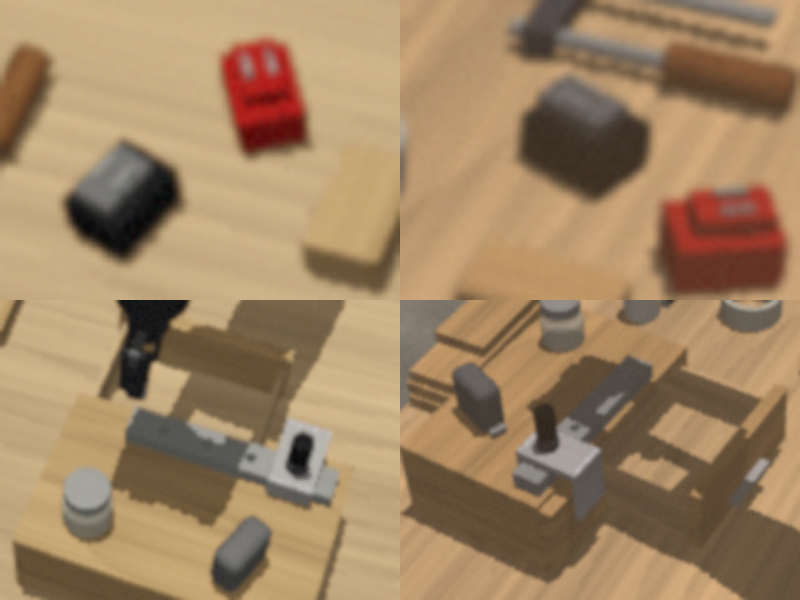

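The crop confirms the pack: black with a grey top, at scene (229,209). The red block is the look-alike. The lower crops show the lock saddle and knob at scene (400,269), and the drawer open towards the robot.

View pics/wrist0.png

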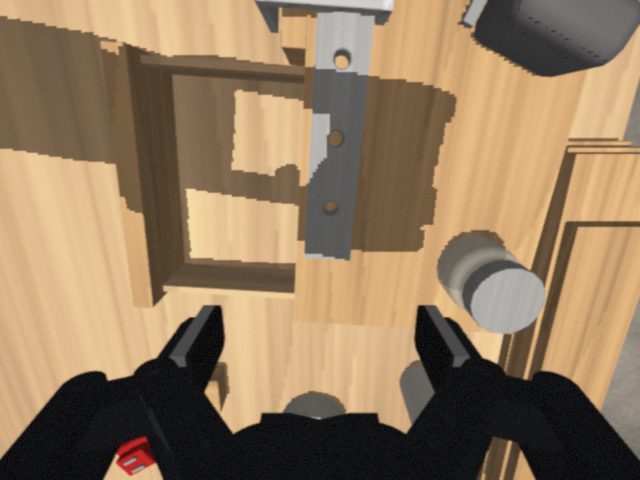

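Run:
```python
from h import *
for u,v in((314,249),(286,308),(411,322),(417,293)): print(onz('scene',u,v,.11))
print(onz('scene',400,269,.178))
c=[cal('scene'),cal('side')]
# knob triangulate
R=[ray(*c[0],400,269),ray(*c[1],242.5,284)]
A=np.stack([R[0][1],-R[1][1]],1); s=np.linalg.lstsq(A,R[1][0]-R[0][0],rcond=None)[0]
print(R[0][0]+R[0][1]*s[0],R[1][0]+R[1][1]*s[1])
R=[ray(*c[0],228.8,208),ray(*c[1],396,217)]
A=np.stack([R[0][1],-R[1][1]],1); s=np.linalg.lstsq(A,R[1][0]-R[0][0],rcond=None)[0]
print(R[0][0]+R[0][1]*s[0],R[1][0]+R[1][1]*s[1])
```

```text
[ 0.60413006 -0.07238858  0.11      ]
[ 0.8027996  -0.08896081  0.11      ]
[0.74535917 0.23605118 0.11      ]
[0.65686669 0.23516683 0.11      ]
[0.63835556 0.17488992 0.178     ]
[0.63667931 0.1749274  0.17526   ] [0.64084341 0.18096822 0.17279516]
[ 0.48450796 -0.39497736  0.02554059] [ 0.48845944 -0.39003334  0.02088579]
```

The wrist view shows the three free rail holes at (342,60), (335,138) and (330,207). The open drawer spans columns 125–305 and rows 45–300. The top edge of its front runs along columns ~105–155.

Run:
```python
from h import *
hs=[onz('wrist',u,v,.13)[:2] for u,v in((342,60),(335,138),(330,207))]
for h in hs: print(h)
d=hs[0]-hs[2]; print(np.linalg.norm(d)); yax=d/np.linalg.norm(d); xax=np.array([yax[1],-yax[0]])
o=np.mean(hs,0)+.075*xax  # mean = hole y=0
print('yaw',np.degrees(np.arctan2(xax[1],xax[0])),'origin',o,'knob',o-.075*xax+.1*yax)
for u,v,z in((105,45,.105),(135,304,.105),(153,304,.105),(120,45,.105),(165,287,.085),(140,62,.085)):
    p=onz('wrist',u,v,z)[:2]-o; print((p@xax).round(4),(p@yax).round(4))
for p in((0.6383,.175),): q=np.array(p)-o; print(q@xax,q@yax)
```

```text
[0.63950844 0.12409476]
[0.63570505 0.07551769]
[0.63274773 0.02641742]
0.09791102906161915
yaw -3.9593920369029543 origin [0.71080807 0.07016458] knob [0.64289202 0.17510462]
-0.2422 0.0511
-0.2427 -0.1563
-0.2264 -0.1552
-0.2316 0.0519
-0.2238 -0.1479
-0.2283 0.0447
-0.07957383280163946 0.09957855817400964
```

Request:
{"method": "drive_tool", "body": {
  "targets": [
    {"hand": 1, "x": -0.04, "y": -0.015, "z": 0},
    {"hand": 1, "x": -0.08, "y": -0.03, "z": 0},
    {"hand": 1, "x": -0.12, "y": -0.045, "z": 0},
    {"hand": 1, "x": -0.16, "y": -0.06, "z": 0},
    {"hand": 1, "x": -0.2, "y": -0.075, "z": 0}
  ]
}}

```text
validation failed for argument at $.ta...
```

Request:
{"method": "drive_tool", "body": {
  "targets": [
    {"hand": 1, "x": -0.03, "y": -0.013, "z": 0},
    {"hand": 1, "x": -0.06, "y": -0.026, "z": 0},
    {"hand": 1, "x": -0.09, "y": -0.04, "z": 0},
    {"hand": 1, "x": -0.12, "y": -0.055, "z": 0},
    {"hand": 1, "x": -0.14, "y": -0.065, "z": 0}
  ]
}}

```text
validation failed for argument at $.ta...
```

Request:
{"method": "drive_tool", "body": {
  "targets": [
    {"hand": 1, "x": -0.04, "y": -0.015, "z": 0, "roll": 0},
    {"hand": 1, "x": -0.08, "y": -0.03, "z": 0, "roll": 0},
    {"hand": 1, "x": -0.12, "y": -0.045, "z": 0, "roll": 0},
    {"hand": 1, "x": -0.16, "y": -0.06, "z": 0, "roll": 0},
    {"hand": 1, "x": -0.2, "y": -0.075, "z": 0, "roll": 0}
  ]
}}

```text
time: 0.57
tcp_pos: [0.5508, -0.1964, 0.231]
tool_rot: [[-0.001, 1.0, -0.0], [1.0, 0.001, 0.0], [0.0, -0.0, -1.0]]
wrist_force: [0.7, 0.5, -0.9]
finger_gap: 0.0855
grip_force: 0.0
```

Request:
{"method": "drive_tool", "body": {
  "targets": [
    {"hand": 1, "x": -0.03, "y": -0.013, "z": 0, "roll": 0},
    {"hand": 1, "x": -0.06, "y": -0.026, "z": 0, "roll": 0},
    {"hand": 1, "x": -0.09, "y": -0.04, "z": 0, "roll": 0},
    {"hand": 1, "x": -0.12, "y": -0.055, "z": 0, "roll": 0},
    {"hand": 1, "x": -0.14, "y": -0.065, "z": 0, "roll": 0}
  ]
}}

```text
time: 0.98
tcp_pos: [0.4851, -0.3375, 0.231]
tool_rot: [[0.002, 1.0, -0.001], [1.0, -0.002, -0.0], [-0.0, -0.001, -1.0]]
wrist_force: [0.3, 0.9, -0.4]
finger_gap: 0.0859
grip_force: 0.0
```

Run:
```python
from h import *
im=snap('wrist','w1.png'); s=r.read_state(); print(s['time'],s['tcp_pos'],s['wrist_force'])
np.set_printoptions(precision=4,suppress=True); print(s['tool_rot'])
print(proj('wrist',(.487,-.393,.034)))
```

```text
1.0333 [ 0.48370771 -0.34035447  0.23093855] [-0.97361944 -1.66834069  1.12416503]
[[ 0.0037  1.     -0.0018]
 [ 1.     -0.0037 -0.0023]
 [-0.0023 -0.0018 -1.    ]]
(np.float64(322.30099128111806), np.float64(257.6824003486769))
```

View pics/w1.png

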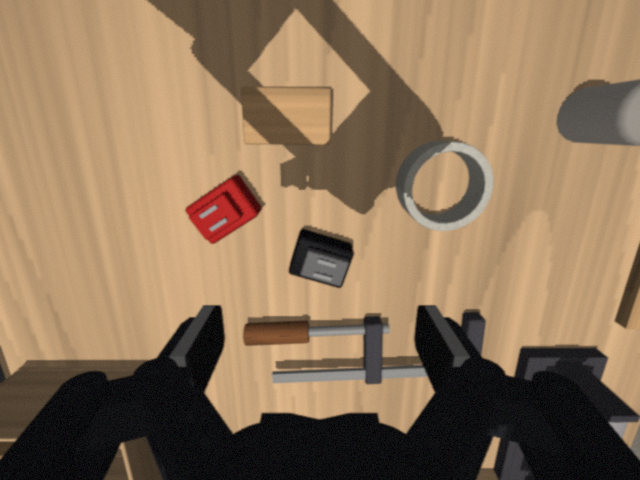

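The pack is at wrist (322,258), with its long axis tilted about 12° clockwise in the image. The clamp lies just below it, at rows 330–380. I'll measure it more exactly.

Run:
```python
from h import *
im=cv2.imread('pics/w1.png'); x0,y0,x1,y1=280,222,366,296
g=cv2.cvtColor(im,cv2.COLOR_BGR2HSV)[y0:y1,x0:x1]
g2=im[y0:y1,x0:x1].astype(int)
sat=g2.max(2)-g2.min(2); v=g2.max(2)
for nm,m,z in(('grey',(sat<25)&(v>45),.046),('all',(sat<25)&(v<140),.034)):
    m=m.astype(np.uint8); k,l,st,ce=cv2.connectedComponentsWithStats(m); i=1+st[1:,4].argmax()
    cs,_=cv2.findContours((l==i).astype(np.uint8),0,1); 
    b=cv2.boxPoints(cv2.minAreaRect(cs[0]))+[x0,y0]
    W=np.array([onz('wrist',*p,z)[:2] for p in b]); print(nm,st[i],b.round(0).tolist()); print(W.mean(0))
    for k in(0,1):
        e=W[k+1]-W[k]; print(np.linalg.norm(e),np.degrees(np.arctan2(e[1],e[0])))
```

```text
grey [  17   27   53   38 1241] [[297.0, 275.0], [305.0, 248.0], [350.0, 260.0], [342.0, 288.0]]
[ 0.48812644 -0.40003653]
0.032427762485135805 74.04045747668859
0.04942401622658629 -17.136706799164745
all [  10    7   63   58 2457] [[288.0, 272.0], [301.0, 228.0], [355.0, 244.0], [342.0, 288.0]]
[ 0.4862859  -0.39413811]
0.05390149342978602 72.84609217170826
0.060801041955613346 -17.623036944568923
```

Request:
{"method": "drive_tool", "body": {
  "targets": [
    {"hand": 1, "x": -0.015, "y": 0, "z": 0.01, "roll": -7},
    {"hand": 1, "x": -0.03, "y": 0.001, "z": 0.02, "roll": -14},
    {"hand": 1, "x": -0.045, "y": 0.002, "z": 0.03, "roll": -21},
    {"hand": 1, "x": -0.058, "y": 0.002, "z": 0.04, "roll": -28},
    {"hand": 1, "x": -0.058, "y": 0.002, "z": 0.05, "roll": -35}
  ]
}}

```text
time: 1.45
tcp_pos: [0.4885, -0.3951, 0.1804]
tool_rot: [[-0.577, 0.817, -0.0], [0.817, 0.577, -0.001], [-0.0, -0.001, -1.0]]
wrist_force: [-0.0, -0.6, 0.1]
finger_gap: 0.0855
grip_force: 0.0
```

Request:
{"method": "drive_tool", "body": {
  "targets": [
    {"hand": 1, "x": 0, "y": 0, "z": 0.015, "roll": -7},
    {"hand": 1, "x": 0, "y": 0, "z": 0.03, "roll": -14},
    {"hand": 1, "x": 0, "y": 0, "z": 0.05, "roll": -21},
    {"hand": 1, "x": 0, "y": 0, "z": 0.07, "roll": -28},
    {"hand": 1, "x": 0, "y": 0, "z": 0.08, "roll": -35}
  ]
}}

```text
time: 1.87
tcp_pos: [0.4877, -0.3915, 0.098]
tool_rot: [[-0.942, 0.336, -0.003], [0.336, 0.942, 0.003], [0.004, 0.002, -1.0]]
wrist_force: [-0.2, -0.9, -1.1]
finger_gap: 0.0855
grip_force: 0.0
```

Request:
{"method": "drive_tool", "body": {
  "targets": [
    {"hand": 1, "x": 0, "y": 0, "z": 0, "roll": -3.5},
    {"hand": 1, "x": 0, "y": 0, "z": 0, "roll": -3.5}
  ]
}}

```text
time: 2.03
tcp_pos: [0.4881, -0.392, 0.0995]
tool_rot: [[-0.959, 0.282, -0.002], [0.282, 0.959, 0.002], [0.003, 0.002, -1.0]]
wrist_force: [1.0, 0.1, 0.7]
finger_gap: 0.0856
grip_force: 0.0
```

Run:
```python
from h import *
im=snap('wrist','w2.png'); s=r.read_state(); print(s['time'],s['tcp_pos'],s['wrist_force'],s['q'])
np.set_printoptions(precision=4,suppress=True); print(s['tool_rot'])
print(proj('wrist',(.487,-.398,.047)))
```

```text
2.0833 [ 0.48865096 -0.39258221  0.1005744 ] [-0.76324992  0.21430487  0.2238118 ] [-4.59828931e+01  1.98129843e+01  9.33794375e+01  1.84683702e-03
  6.68841224e+01 -1.19405394e+02]
[[-0.9584  0.2853 -0.0009]
 [ 0.2853  0.9584  0.001 ]
 [ 0.0011  0.0007 -1.    ]]
(np.float64(310.0064551823091), np.float64(263.7249473526296))
```

View pics/w2.png

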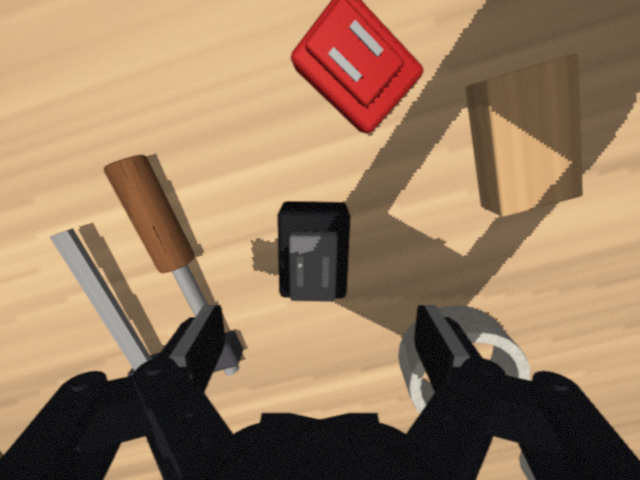

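The pack is square with the fingers, its top at (314,267). It is about 2 mm from the prediction, so I'll correct that and descend with the fingers partly closed, because the clamp is close.

Request:
{"method": "drive_tool", "body": {
  "targets": [
    {"hand": 0.82, "x": -0.001, "y": -0.002, "z": 0.02, "roll": 0},
    {"hand": 0.82, "x": -0.001, "y": -0.002, "z": 0.04, "roll": 0},
    {"hand": 0.82, "x": -0.001, "y": -0.002, "z": 0.04, "roll": 0}
  ]
}}

```text
time: 2.33
tcp_pos: [0.4875, -0.3935, 0.0579]
tool_rot: [[-0.958, 0.286, -0.004], [0.286, 0.958, 0.004], [0.005, 0.003, -1.0]]
wrist_force: [-1.8, 0.7, -1.5]
finger_gap: 0.0701
grip_force: 0.0
```

Request:
{"method": "drive_tool", "body": {
  "targets": [
    {"hand": 0.82, "x": 0, "y": 0, "z": 0.02, "roll": 0},
    {"hand": 0.82, "x": 0, "y": 0, "z": 0.04, "roll": 0},
    {"hand": 0.82, "x": 0, "y": 0, "z": 0.052, "roll": 0},
    {"hand": 0.82, "x": 0, "y": 0, "z": 0.052, "roll": 0}
  ]
}}

```text
time: 2.67
tcp_pos: [0.4878, -0.3937, 0.007]
tool_rot: [[-0.959, 0.285, -0.003], [0.285, 0.959, 0.003], [0.004, 0.002, -1.0]]
wrist_force: [-0.9, 1.1, -0.4]
finger_gap: 0.0702
grip_force: 0.0
```

Request:
{"method": "drive_tool", "body": {
  "targets": [
    {"hand": 0, "x": 0, "y": 0, "z": 0, "roll": 0},
    {"hand": 0, "x": 0, "y": 0, "z": 0, "roll": 0},
    {"hand": 0, "x": 0, "y": 0, "z": 0, "roll": 0},
    {"hand": 0, "x": 0, "y": 0, "z": 0, "roll": 0},
    {"hand": 0, "x": 0, "y": 0, "z": 0, "roll": 0}
  ]
}}

```text
time: 3.08
tcp_pos: [0.4902, -0.3962, 0.0111]
tool_rot: [[-0.959, 0.284, 0.002], [0.284, 0.959, -0.002], [-0.003, -0.001, -1.0]]
wrist_force: [-0.2, 1.0, 5.4]
finger_gap: 0.0465
grip_force: 64.2
```

Request:
{"method": "drive_tool", "body": {
  "targets": [
    {"hand": 0, "x": 0, "y": 0, "z": -0.03, "roll": 0},
    {"hand": 0, "x": 0, "y": 0, "z": -0.07, "roll": 0},
    {"hand": 0, "x": 0, "y": 0, "z": -0.11, "roll": 0},
    {"hand": 0, "x": 0, "y": 0, "z": -0.15, "roll": 0},
    {"hand": 0, "x": 0, "y": 0, "z": -0.18, "roll": 0}
  ]
}}

```text
time: 3.5
tcp_pos: [0.4896, -0.3956, 0.1928]
tool_rot: [[-0.959, 0.284, 0.002], [0.284, 0.959, -0.002], [-0.002, -0.001, -1.0]]
wrist_force: [0.9, -0.7, -2.4]
finger_gap: 0.0469
grip_force: 63.5
```

Request:
{"method": "drive_tool", "body": {
  "targets": [
    {"hand": 0, "x": 0.005, "y": 0.03, "z": 0, "roll": 0},
    {"hand": 0, "x": 0.01, "y": 0.065, "z": 0, "roll": 0},
    {"hand": 0, "x": 0.016, "y": 0.1, "z": 0, "roll": 0},
    {"hand": 0, "x": 0.022, "y": 0.135, "z": 0, "roll": 0},
    {"hand": 0, "x": 0.028, "y": 0.17, "z": 0, "roll": 0}
  ]
}}

```text
time: 3.92
tcp_pos: [0.51, -0.2225, 0.1888]
tool_rot: [[-0.959, 0.285, -0.001], [0.285, 0.959, 0.001], [0.001, 0.0, -1.0]]
wrist_force: [0.8, 0.1, -1.7]
finger_gap: 0.0469
grip_force: 63.4
```

Request:
{"method": "drive_tool", "body": {
  "targets": [
    {"hand": 0, "x": 0.006, "y": 0.035, "z": 0, "roll": 0},
    {"hand": 0, "x": 0.012, "y": 0.07, "z": 0, "roll": 0},
    {"hand": 0, "x": 0.018, "y": 0.105, "z": 0, "roll": 0},
    {"hand": 0, "x": 0.024, "y": 0.14, "z": 0, "roll": 0},
    {"hand": 0, "x": 0.03, "y": 0.175, "z": 0, "roll": 0}
  ]
}}

```text
time: 4.33
tcp_pos: [0.531, -0.0462, 0.189]
tool_rot: [[-0.959, 0.284, -0.001], [0.284, 0.959, 0.0], [0.001, -0.0, -1.0]]
wrist_force: [0.3, -0.6, -3.9]
finger_gap: 0.0468
grip_force: 63.4
```

Request:
{"method": "drive_tool", "body": {
  "targets": [
    {"hand": 0, "x": 0.006, "y": 0.03, "z": 0, "roll": -4},
    {"hand": 0, "x": 0.012, "y": 0.06, "z": 0, "roll": -8},
    {"hand": 0, "x": 0.013, "y": 0.079, "z": 0, "roll": -12.5},
    {"hand": 0, "x": 0.013, "y": 0.079, "z": 0, "roll": -12.5}
  ]
}}

```text
time: 4.67
tcp_pos: [0.5413, 0.0352, 0.1889]
tool_rot: [[-0.998, 0.062, -0.001], [0.062, 0.998, 0.002], [0.001, 0.002, -1.0]]
wrist_force: [-0.7, 0.3, -2.9]
finger_gap: 0.0469
grip_force: 63.4
```

Run:
```python
from h import *
im=snap('wrist','w3.png'); s=r.read_state(); print(s['time'],s['tcp_pos'],s['wrist_force'],s['q'],s['finger_gap'])
```

```text
4.7167 [0.54110449 0.03333638 0.18884191] [-0.0708507  -0.45249947 -3.40140152] [-4.81687238e+00  3.32468541e+00  1.02443738e+02  9.96188599e-03
  7.42874306e+01 -9.10095472e+01] 0.04705627738833194
```

View pics/w3.png

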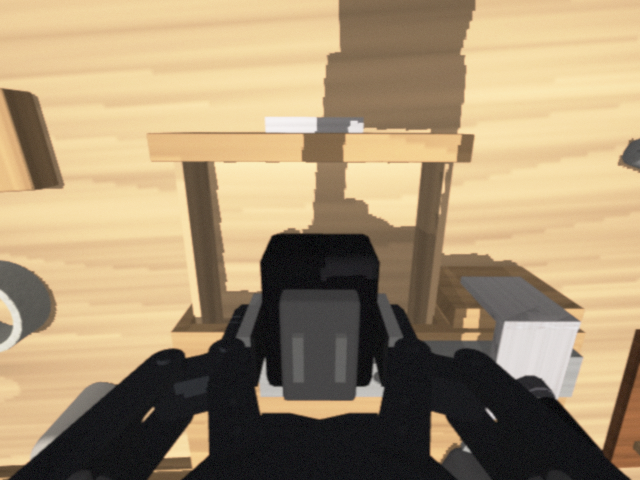

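The pack is held at (320,310), above the drawer. The drawer front's top edge is at rows 133–160, columns 149–472. The carcass front edge is near row 330 and the lock saddle is at (535,345).

Run:
```python
from h import *
def P(u,v,z): print((u,v),onz('wrist',u,v,z).round(4))
for a in((149,133,.105),(472,133,.105),(149,160,.105),(472,160,.105),(180,332,.11),(470,332,.11),(182,162,.085),(448,162,.085)): P(*a)
print(r.read_state()['tcp_pos'])
```

```text
(149, 133) [ 0.4552 -0.0712  0.105 ]
(472, 133) [0.469  0.1374 0.105 ]
(149, 160) [ 0.472  -0.0751  0.105 ]
(472, 160) [0.4862 0.1387 0.105 ]
(180, 332) [ 0.6012 -0.0782  0.11  ]
(470, 332) [0.6161 0.1453 0.11  ]
(182, 162) [ 0.4761 -0.0616  0.085 ]
(448, 162) [0.4888 0.1303 0.085 ]
[0.54110449 0.03333638 0.18884191]
```

Request:
{"method": "drive_tool", "body": {
  "targets": [
    {"hand": 0, "x": -0.002, "y": 0, "z": 0.035, "roll": 0},
    {"hand": 0, "x": -0.002, "y": 0, "z": 0.07, "roll": 0},
    {"hand": 0, "x": -0.002, "y": 0, "z": 0.1, "roll": 0},
    {"hand": 0, "x": -0.002, "y": 0, "z": 0.125, "roll": 0},
    {"hand": 0, "x": -0.002, "y": 0, "z": 0.135, "roll": 0}
  ]
}}

```text
time: 5.13
tcp_pos: [0.5399, 0.0305, 0.0498]
tool_rot: [[-0.997, 0.072, -0.007], [0.072, 0.997, 0.0], [0.007, -0.0, -1.0]]
wrist_force: [-1.5, 0.7, -3.0]
finger_gap: 0.0467
grip_force: 63.3
```

Request:
{"method": "drive_tool", "body": {
  "targets": [
    {"hand": 0, "x": 0, "y": 0, "z": 0.005, "roll": 0},
    {"hand": 0, "x": 0, "y": 0, "z": 0.01, "roll": 0},
    {"hand": 0, "x": 0, "y": 0, "z": 0.014, "roll": 0},
    {"hand": 0, "x": 0, "y": 0, "z": 0.014, "roll": 0}
  ]
}}

```text
time: 5.47
tcp_pos: [0.5444, 0.031, 0.0411]
tool_rot: [[-0.998, 0.07, 0.002], [0.07, 0.998, -0.0], [-0.002, -0.0, -1.0]]
wrist_force: [-1.0, 0.1, -2.6]
finger_gap: 0.0469
grip_force: 63.3
```

Request:
{"method": "drive_tool", "body": {
  "targets": [
    {"hand": 0, "x": 0, "y": 0, "z": 0.002, "roll": 0},
    {"hand": 0, "x": 0, "y": 0, "z": 0.003, "roll": 0},
    {"hand": 0.85, "x": 0, "y": 0, "z": 0.003, "roll": 0},
    {"hand": 0.85, "x": 0, "y": 0, "z": 0.003, "roll": 0},
    {"hand": 0.85, "x": 0, "y": 0, "z": 0.003, "roll": 0}
  ]
}}

```text
time: 5.88
tcp_pos: [0.5442, 0.0313, 0.038]
tool_rot: [[-0.998, 0.07, 0.001], [0.07, 0.998, -0.0], [-0.001, -0.0, -1.0]]
wrist_force: [0.2, 0.1, 0.5]
finger_gap: 0.0726
grip_force: 0.0
```

Request:
{"method": "drive_tool", "body": {
  "targets": [
    {"hand": 0.85, "x": 0, "y": 0, "z": -0.01, "roll": 0},
    {"hand": 0.85, "x": 0, "y": 0, "z": -0.04, "roll": 0},
    {"hand": 0.85, "x": 0, "y": 0, "z": -0.08, "roll": 0},
    {"hand": 0.5, "x": 0, "y": 0, "z": -0.12, "roll": 0},
    {"hand": 0, "x": 0, "y": 0, "z": -0.15, "roll": 0}
  ]
}}

```text
time: 6.3
tcp_pos: [0.5445, 0.0312, 0.1917]
tool_rot: [[-0.998, 0.07, 0.004], [0.07, 0.998, -0.0], [-0.004, -0.0, -1.0]]
wrist_force: [1.9, -0.2, 0.2]
finger_gap: 0.0496
grip_force: 0.0
```

Request:
{"method": "drive_tool", "body": {
  "targets": [
    {"hand": 0, "x": 0.035, "y": 0, "z": 0, "roll": 0},
    {"hand": 0, "x": 0.07, "y": 0, "z": 0, "roll": 0},
    {"hand": 0, "x": 0.105, "y": 0, "z": 0, "roll": 0},
    {"hand": 0, "x": 0.13, "y": 0, "z": 0, "roll": 0},
    {"hand": 0, "x": 0.13, "y": 0, "z": 0, "roll": 0}
  ]
}}

```text
time: 6.72
tcp_pos: [0.4099, 0.041, 0.1872]
tool_rot: [[-0.998, 0.069, -0.002], [0.069, 0.998, 0.0], [0.002, 0.0, -1.0]]
wrist_force: [-0.4, -0.1, 0.3]
finger_gap: 0.0
grip_force: 0.0
```

Run:
```python
from h import *
w=snap('wrist','w4.png'); a=snap('scene','s4.png'); b=snap('side','d4.png'); s=r.read_state(); print(s['time'],s['tcp_pos'],s['q'],s['finger_gap'])
def crop(im,x,y,w,h): return cv2.resize(im[y:y+h,x:x+w],(400,300),interpolation=cv2.INTER_CUBIC)
cv2.imwrite('pics/c4.png',np.hstack([crop(w,0,0,640,480),crop(b,220,200,160,120)]))
```

```text
6.8667 [0.41472667 0.04027742 0.18848416] [-5.32359524e+00 -1.54639991e+01  1.19693050e+02 -3.13830848e-03
  7.56114122e+01 -9.13246637e+01] 0.00044719037979439947
```

View pics/c4.png

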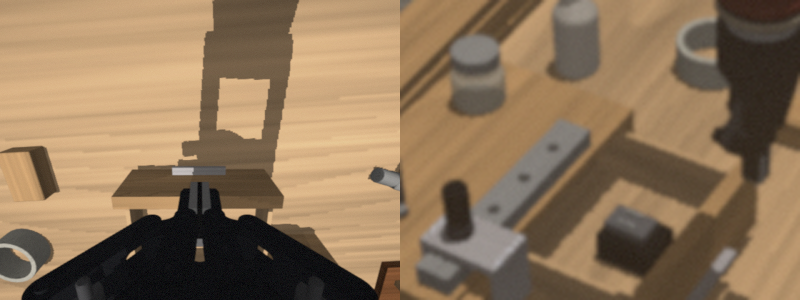

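The pack lies in the drawer (side crop at 635,235). The shut fingers now stand in front of the drawer front, so I'll lower them and push.

Request:
{"method": "drive_tool", "body": {
  "targets": [
    {"hand": 0, "x": 0, "y": 0, "z": 0.03, "roll": 0},
    {"hand": 0, "x": 0, "y": 0, "z": 0.06, "roll": 0},
    {"hand": 0, "x": 0, "y": 0, "z": 0.09, "roll": 0},
    {"hand": 0, "x": 0, "y": 0, "z": 0.108, "roll": 0},
    {"hand": 0, "x": 0, "y": 0, "z": 0.108, "roll": 0}
  ]
}}

```text
time: 7.28
tcp_pos: [0.4115, 0.0405, 0.0755]
tool_rot: [[-0.998, 0.07, -0.008], [0.07, 0.998, 0.001], [0.008, 0.0, -1.0]]
wrist_force: [-0.8, -0.5, -0.5]
finger_gap: 0.0
grip_force: 0.0
```

Request:
{"method": "drive_tool", "body": {
  "targets": [
    {"hand": 0, "x": -0.012, "y": 0, "z": 0, "roll": 0},
    {"hand": 0, "x": -0.024, "y": 0, "z": 0, "roll": 0},
    {"hand": 0, "x": -0.036, "y": 0, "z": 0, "roll": 0},
    {"hand": 0, "x": -0.048, "y": 0, "z": 0, "roll": 0},
    {"hand": 0, "x": -0.06, "y": 0, "z": 0, "roll": 0}
  ]
}}

```text
time: 7.7
tcp_pos: [0.4752, 0.0361, 0.0806]
tool_rot: [[-0.998, 0.07, -0.0], [0.07, 0.998, 0.0], [0.0, 0.0, -1.0]]
wrist_force: [-2.9, 0.7, 2.6]
finger_gap: -0.0002
grip_force: 1.6
```

Request:
{"method": "drive_tool", "body": {
  "targets": [
    {"hand": 0, "x": -0.014, "y": 0, "z": 0, "roll": 0},
    {"hand": 0, "x": -0.028, "y": 0, "z": 0, "roll": 0},
    {"hand": 0, "x": -0.042, "y": 0, "z": 0, "roll": 0},
    {"hand": 0, "x": -0.056, "y": 0, "z": 0, "roll": 0},
    {"hand": 0, "x": -0.07, "y": 0, "z": 0, "roll": 0}
  ]
}}

```text
time: 8.12
tcp_pos: [0.5451, 0.0315, 0.0805]
tool_rot: [[-0.998, 0.07, -0.0], [0.07, 0.998, 0.001], [0.001, 0.001, -1.0]]
wrist_force: [-2.7, 2.3, 0.9]
finger_gap: -0.0
grip_force: 1.7
```

Request:
{"method": "drive_tool", "body": {
  "targets": [
    {"hand": 0, "x": -0.007, "y": 0, "z": 0, "roll": 0},
    {"hand": 0, "x": -0.013, "y": 0, "z": 0, "roll": 0},
    {"hand": 0, "x": -0.018, "y": 0, "z": 0, "roll": 0},
    {"hand": 0, "x": -0.022, "y": 0, "z": 0, "roll": 0}
  ]
}}

```text
time: 8.45
tcp_pos: [0.5659, 0.0297, 0.0796]
tool_rot: [[-0.998, 0.07, -0.0], [0.07, 0.998, -0.0], [0.0, -0.0, -1.0]]
wrist_force: [-2.4, 0.6, 1.6]
finger_gap: 0.0002
grip_force: 1.2
```

Still only sliding friction. I'll creep forward until the stop shows in the force.

Request:
{"method": "drive_tool", "body": {
  "targets": [
    {"hand": 0, "x": -0.003, "y": 0, "z": 0, "roll": 0},
    {"hand": 0, "x": -0.006, "y": 0, "z": 0, "roll": 0},
    {"hand": 0, "x": -0.008, "y": 0, "z": 0, "roll": 0},
    {"hand": 0, "x": -0.008, "y": 0, "z": 0, "roll": 0}
  ]
}}

```text
time: 8.78
tcp_pos: [0.5739, 0.0291, 0.0793]
tool_rot: [[-0.998, 0.07, 0.001], [0.07, 0.998, -0.0], [-0.001, -0.0, -1.0]]
wrist_force: [0.0, 0.1, 0.5]
finger_gap: -0.0004
grip_force: 0.0
```

Request:
{"method": "drive_tool", "body": {
  "targets": [
    {"hand": 0, "x": -0.002, "y": 0, "z": 0, "roll": 0},
    {"hand": 0, "x": -0.004, "y": 0, "z": 0, "roll": 0},
    {"hand": 0, "x": -0.004, "y": 0, "z": 0, "roll": 0}
  ]
}}

```text
time: 9.03
tcp_pos: [0.5778, 0.0289, 0.0793]
tool_rot: [[-0.998, 0.07, 0.0], [0.07, 0.998, -0.0], [-0.0, -0.0, -1.0]]
wrist_force: [-0.9, -0.1, 0.2]
finger_gap: -0.0
grip_force: 0.3
```

Request:
{"method": "drive_tool", "body": {
  "targets": [
    {"hand": 0, "x": -0.002, "y": 0, "z": 0, "roll": 0},
    {"hand": 0, "x": -0.003, "y": 0, "z": 0, "roll": 0},
    {"hand": 0, "x": -0.003, "y": 0, "z": 0, "roll": 0}
  ]
}}

```text
time: 9.28
tcp_pos: [0.5787, 0.0288, 0.0791]
tool_rot: [[-0.998, 0.07, -0.004], [0.07, 0.998, 0.0], [0.004, -0.0, -1.0]]
wrist_force: [-8.9, 0.3, 6.2]
finger_gap: -0.0004
grip_force: 4.5
```

Request:
{"method": "drive_tool", "body": {
  "targets": [
    {"hand": 0, "x": -0.002, "y": 0, "z": 0, "roll": 0},
    {"hand": 0, "x": -0.003, "y": 0, "z": 0, "roll": 0},
    {"hand": 0, "x": -0.003, "y": 0, "z": 0, "roll": 0}
  ]
}}

```text
time: 9.53
tcp_pos: [0.5787, 0.0289, 0.0785]
tool_rot: [[-0.998, 0.069, -0.011], [0.069, 0.998, 0.001], [0.011, -0.0, -1.0]]
wrist_force: [-20.4, 0.8, 13.6]
finger_gap: 0.0001
grip_force: 10.0
```

The drawer is shut: 20 N at the stop, with no more motion. I'll retreat, rise and go over the knob.

Request:
{"method": "drive_tool", "body": {
  "targets": [
    {"hand": 0, "x": 0.015, "y": 0, "z": 0, "roll": 0},
    {"hand": 0, "x": 0.035, "y": 0, "z": 0, "roll": 0},
    {"hand": 0, "x": 0.035, "y": 0, "z": -0.035, "roll": 0},
    {"hand": 0, "x": 0.035, "y": 0, "z": -0.07, "roll": 0},
    {"hand": 0.3, "x": 0.035, "y": 0, "z": -0.11, "roll": 0}
  ]
}}

```text
time: 9.95
tcp_pos: [0.5472, 0.031, 0.1889]
tool_rot: [[-0.998, 0.07, -0.003], [0.07, 0.998, 0.0], [0.003, 0.0, -1.0]]
wrist_force: [0.8, 0.1, 0.4]
finger_gap: 0.0112
grip_force: 0.0
```

Request:
{"method": "drive_tool", "body": {
  "targets": [
    {"hand": 0.7, "x": 0, "y": 0, "z": -0.035, "roll": 0},
    {"hand": 0.7, "x": 0, "y": 0, "z": -0.07, "roll": 0},
    {"hand": 0.7, "x": 0, "y": 0, "z": -0.07, "roll": 0}
  ]
}}

```text
time: 10.2
tcp_pos: [0.553, 0.0306, 0.2687]
tool_rot: [[-0.997, 0.07, 0.015], [0.07, 0.998, -0.001], [-0.015, -0.0, -1.0]]
wrist_force: [1.1, -0.8, 1.1]
finger_gap: 0.0483
grip_force: 0.0
```

Run:
```python
from h import *
s=r.read_state(); w=snap('wrist','w5.png'); snap('side','d5.png');snap('scene','s5.png');print(s['time'],s['tcp_pos'],s['tool_rot'])
print(proj('wrist',(.6415,.1755,.196)), proj('scene',(.6415,.1755,.178)),proj('side',(.6415,.1755,.178)))
```

```text
10.2 [0.55298985 0.03060718 0.26874261] [[-9.97456721e-01  6.96582454e-02  1.50936471e-02]
 [ 6.96460973e-02  9.97570876e-01 -1.32963669e-03]
 [-1.51496029e-02 -2.75041441e-04 -9.99885200e-01]]
(np.float64(521.738883151889), np.float64(360.837664202679)) (np.float64(399.98313274738433), np.float64(270.0500092668077)) (np.float64(243.36426926832542), np.float64(280.65326479218913))
```

Request:
{"method": "drive_tool", "body": {
  "targets": [
    {"hand": 0.7, "x": -0.016, "y": 0.03, "z": 0, "roll": 0},
    {"hand": 0.7, "x": -0.032, "y": 0.06, "z": 0, "roll": 0},
    {"hand": 0.7, "x": -0.048, "y": 0.09, "z": 0, "roll": 0},
    {"hand": 0.7, "x": -0.064, "y": 0.12, "z": 0, "roll": 0},
    {"hand": 0.7, "x": -0.08, "y": 0.15, "z": 0, "roll": 0}
  ]
}}

```text
time: 10.77
tcp_pos: [0.6385, 0.1762, 0.2562]
tool_rot: [[-0.998, 0.07, -0.004], [0.07, 0.998, -0.001], [0.004, -0.001, -1.0]]
wrist_force: [0.9, -0.9, 0.0]
finger_gap: 0.0599
grip_force: 0.0
```

Request:
{"method": "drive_tool", "body": {
  "targets": [
    {"hand": 0.7, "x": 0, "y": 0, "z": 0, "roll": 0},
    {"hand": 0.7, "x": 0, "y": 0, "z": 0, "roll": 0}
  ]
}}

```text
time: 10.93
tcp_pos: [0.638, 0.1764, 0.2554]
tool_rot: [[-0.998, 0.067, -0.005], [0.067, 0.998, -0.001], [0.005, -0.001, -1.0]]
wrist_force: [0.2, -0.4, -0.7]
finger_gap: 0.0598
grip_force: 0.0
```

Run:
```python
from h import *
s=r.read_state(); w=snap('wrist','w6.png'); print(s['time'],s['tcp_pos'],s['q'])
b=cv2.imread('pics/d5.png')
print(proj('wrist',(.6415,.1755,.196)),proj('wrist',(.6415,.1755,.160)))
def crop(im,x,y,w,h): return cv2.resize(im[y:y+h,x:x+w],(400,300),interpolation=cv2.INTER_CUBIC)
cv2.imwrite('pics/c6.png',np.hstack([crop(w,160,180,320,240),crop(b,200,220,160,120)]))
```

```text
10.9333 [0.63798346 0.17642623 0.25539391] [ 8.63921300e+00  1.71028522e+01  7.95190356e+01 -1.43495405e-03
  8.36876806e+01 -7.75021664e+01]
(np.float64(319.9151703928722), np.float64(265.41322481826256)) (np.float64(319.8478128704964), np.float64(247.16263938417197))
```

View pics/c6.png

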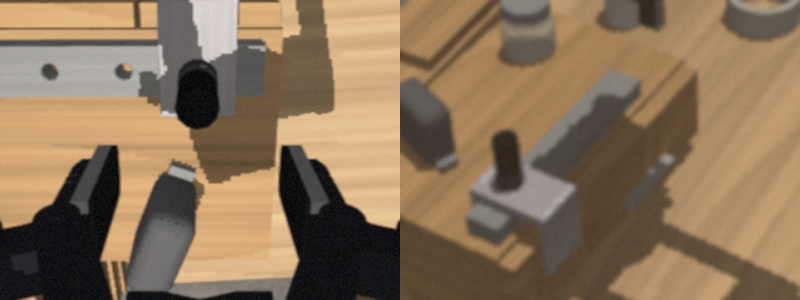

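The knob's top is at wrist (318,265), within 2 mm of the prediction. The side crop shows the drawer shut and the saddle still at its first hole. I'll descend around the knob.

Request:
{"method": "drive_tool", "body": {
  "targets": [
    {"hand": 0.7, "x": -0.003, "y": -0.002, "z": 0.02, "roll": 0},
    {"hand": 0.7, "x": -0.003, "y": -0.002, "z": 0.04, "roll": 0},
    {"hand": 0.7, "x": -0.003, "y": -0.002, "z": 0.06, "roll": 0},
    {"hand": 0.7, "x": -0.003, "y": -0.002, "z": 0.075, "roll": 0},
    {"hand": 0.7, "x": -0.003, "y": -0.002, "z": 0.085, "roll": 0}
  ]
}}

```text
time: 11.4
tcp_pos: [0.6398, 0.1712, 0.1712]
tool_rot: [[-0.997, 0.071, -0.004], [0.071, 0.997, -0.001], [0.004, -0.001, -1.0]]
wrist_force: [0.0, 0.3, -1.0]
finger_gap: 0.06
grip_force: 0.0
```

Request:
{"method": "drive_tool", "body": {
  "targets": [
    {"hand": 0.7, "x": 0, "y": 0, "z": 0.004, "roll": 0},
    {"hand": 0.7, "x": 0, "y": 0, "z": 0.006, "roll": 0},
    {"hand": 0.7, "x": 0, "y": 0, "z": 0.006, "roll": 0},
    {"hand": 0.7, "x": 0, "y": 0, "z": 0.006, "roll": 0}
  ]
}}

```text
time: 11.73
tcp_pos: [0.6423, 0.1727, 0.1696]
tool_rot: [[-0.998, 0.07, 0.002], [0.07, 0.998, 0.0], [-0.002, 0.0, -1.0]]
wrist_force: [-0.1, -0.5, 0.1]
finger_gap: 0.0599
grip_force: 0.0
```

Run:
```python
from h import *
s=r.read_state(); w=snap('wrist','w7.png'); print(s['time'],s['tcp_pos'],s['tool_rot'],s['wrist_force'])
g=w[240:400,240:400]; m=(g.max(2)<45).astype(np.uint8)
```

```text
11.7333 [0.64230516 0.17266011 0.16956567] [[-9.97544917e-01  7.00070738e-02  1.77448234e-03]
 [ 7.00076143e-02  9.97546427e-01  2.44218610e-04]
 [-1.75303149e-03  3.67846308e-04 -9.99998396e-01]] [-0.05891615 -0.48028788  0.1325044 ]
```

Request:
{"method": "drive_tool", "body": {
  "targets": [
    {"hand": 0.7, "x": 0, "y": 0.001, "z": 0.004, "roll": 0},
    {"hand": 0.7, "x": 0, "y": 0.001, "z": 0.007, "roll": 0},
    {"hand": 0.4, "x": 0, "y": 0.001, "z": 0.007, "roll": 0},
    {"hand": 0, "x": 0, "y": 0.001, "z": 0.007, "roll": 0},
    {"hand": 0, "x": 0, "y": 0.001, "z": 0.007, "roll": 0}
  ]
}}

```text
time: 12.2
tcp_pos: [0.6417, 0.174, 0.1613]
tool_rot: [[-0.998, 0.07, -0.0], [0.07, 0.998, 0.0], [0.0, 0.0, -1.0]]
wrist_force: [0.0, 5.1, 2.7]
finger_gap: 0.0241
grip_force: 1.9
```

Request:
{"method": "drive_tool", "body": {
  "targets": [
    {"hand": 0, "x": 0, "y": 0, "z": 0, "roll": 0},
    {"hand": 0, "x": 0, "y": 0, "z": 0, "roll": 0},
    {"hand": 0, "x": 0, "y": 0, "z": 0, "roll": 0}
  ]
}}

```text
time: 12.45
tcp_pos: [0.6417, 0.1739, 0.1615]
tool_rot: [[-0.998, 0.07, 0.0], [0.07, 0.998, 0.0], [-0.0, 0.0, -1.0]]
wrist_force: [-0.9, 0.9, 1.8]
finger_gap: 0.0224
grip_force: 58.7
```

Gripped: gap 22–24 mm at 59 N. Pulling up.

Request:
{"method": "drive_tool", "body": {
  "targets": [
    {"hand": 0, "x": 0, "y": 0, "z": -0.005, "roll": 0},
    {"hand": 0, "x": 0, "y": 0, "z": -0.01, "roll": 0},
    {"hand": 0, "x": 0, "y": 0, "z": -0.014, "roll": 0},
    {"hand": 0, "x": 0, "y": 0, "z": -0.017, "roll": 0},
    {"hand": 0, "x": 0, "y": 0, "z": -0.017, "roll": 0}
  ]
}}

```text
time: 12.87
tcp_pos: [0.6416, 0.1739, 0.1784]
tool_rot: [[-0.998, 0.07, -0.0], [0.07, 0.998, 0.0], [0.0, 0.0, -1.0]]
wrist_force: [2.9, 1.3, -9.2]
finger_gap: 0.0229
grip_force: 59.0
```

Request:
{"method": "drive_tool", "body": {
  "targets": [
    {"hand": 0, "x": 0, "y": 0, "z": 0, "roll": 0},
    {"hand": 0, "x": 0, "y": 0, "z": 0, "roll": 0}
  ]
}}

```text
time: 13.03
tcp_pos: [0.6416, 0.1739, 0.1779]
tool_rot: [[-0.998, 0.07, -0.0], [0.07, 0.998, 0.0], [0.0, 0.0, -1.0]]
wrist_force: [3.3, 1.9, -8.2]
finger_gap: 0.0225
grip_force: 59.1
```

The pull is 8 N, matching the spring at ~17 mm. Now slide 50 mm towards the drawer.

Request:
{"method": "drive_tool", "body": {
  "targets": [
    {"hand": 0, "x": 0, "y": -0.008, "z": 0, "roll": 0},
    {"hand": 0, "x": 0, "y": -0.018, "z": 0, "roll": 0},
    {"hand": 0, "x": 0, "y": -0.028, "z": 0, "roll": 0},
    {"hand": 0, "x": 0, "y": -0.038, "z": 0, "roll": 0},
    {"hand": 0, "x": 0, "y": -0.045, "z": 0, "roll": 0}
  ]
}}

```text
time: 13.45
tcp_pos: [0.6386, 0.1284, 0.178]
tool_rot: [[-0.998, 0.07, 0.0], [0.07, 0.998, 0.0], [-0.0, 0.0, -1.0]]
wrist_force: [4.2, 2.9, -8.9]
finger_gap: 0.0225
grip_force: 59.1
```

Request:
{"method": "drive_tool", "body": {
  "targets": [
    {"hand": 0, "x": 0, "y": -0.003, "z": 0, "roll": 0},
    {"hand": 0, "x": 0, "y": -0.005, "z": 0, "roll": 0},
    {"hand": 0, "x": 0, "y": -0.005, "z": 0, "roll": 0},
    {"hand": 0, "x": 0, "y": -0.005, "z": 0, "roll": 0}
  ]
}}

```text
time: 13.78
tcp_pos: [0.6383, 0.1234, 0.1782]
tool_rot: [[-0.998, 0.07, -0.0], [0.07, 0.998, -0.001], [0.0, -0.001, -1.0]]
wrist_force: [3.3, -1.7, -9.8]
finger_gap: 0.0225
grip_force: 59.2
```

Moved 50.6 mm. The hole has ±1.5 mm of play, so I'll lower the pin.

Request:
{"method": "drive_tool", "body": {
  "targets": [
    {"hand": 0, "x": 0, "y": 0.0005, "z": 0.004, "roll": 0},
    {"hand": 0, "x": 0, "y": 0.0005, "z": 0.008, "roll": 0},
    {"hand": 0, "x": 0, "y": 0.0005, "z": 0.012, "roll": 0},
    {"hand": 0, "x": 0, "y": 0.0005, "z": 0.015, "roll": 0},
    {"hand": 0, "x": 0, "y": 0.0005, "z": 0.017, "roll": 0}
  ]
}}

```text
time: 14.2
tcp_pos: [0.6385, 0.1242, 0.1614]
tool_rot: [[-0.998, 0.07, 0.0], [0.07, 0.998, -0.0], [-0.0, -0.0, -1.0]]
wrist_force: [-0.8, -2.7, 9.3]
finger_gap: 0.0228
grip_force: 60.9
```

Request:
{"method": "drive_tool", "body": {
  "targets": [
    {"hand": 0, "x": 0, "y": 0, "z": 0.001, "roll": 0},
    {"hand": 0, "x": 0, "y": 0, "z": 0.001, "roll": 0},
    {"hand": 0, "x": 0, "y": 0, "z": 0.001, "roll": 0},
    {"hand": 0, "x": 0, "y": 0, "z": 0.001, "roll": 0},
    {"hand": 0, "x": 0, "y": 0, "z": 0.001, "roll": 0}
  ]
}}

```text
time: 14.62
tcp_pos: [0.6386, 0.1245, 0.1614]
tool_rot: [[-0.998, 0.07, 0.001], [0.07, 0.998, 0.0], [-0.001, 0.0, -1.0]]
wrist_force: [-2.9, -2.8, 6.5]
finger_gap: 0.0226
grip_force: 60.7
```

Run:
```python
from h import *
s=r.read_state(); print(s['time'],s['tcp_pos'],s['wrist_force'],s['finger_gap'],s['grip_force'])
b=snap('side','d8.png'); cv2.imwrite('pics/c8.png',cv2.resize(b[190:340,170:370],(800,600),interpolation=cv2.INTER_CUBIC))
```

```text
14.6167 [0.63859076 0.12452157 0.16143924] [-2.9260545  -2.75585552  6.46165621] 0.02261397512716615 60.70461094379425
```

View pics/c8.png

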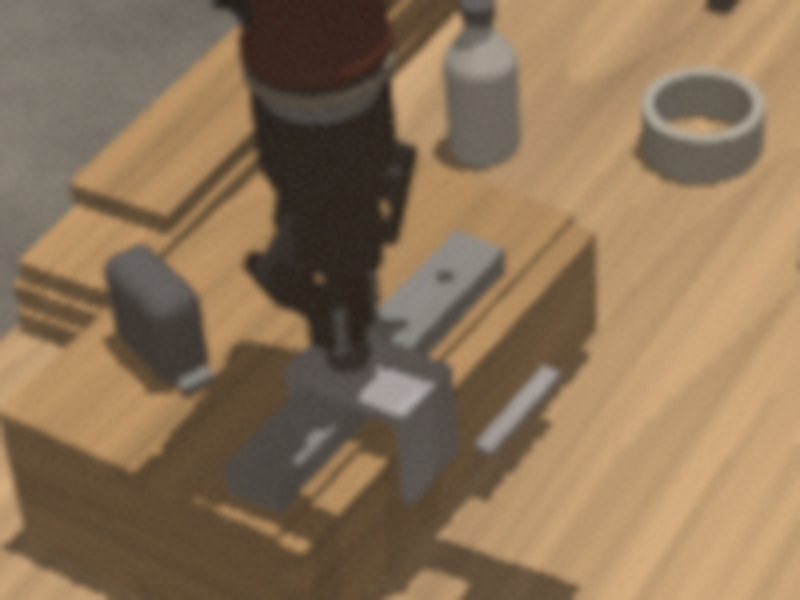

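The saddle now stands over the drawer front's edge, its tab at about (425,450) in the crop. The drawer is shut. The knob is back at its original height (z 0.1614 against 0.1615), pressed down with 6.5 N and gripped at 61 N, after moving 49.5 mm. So the pin is home and I'll hand in.

```bash
python3 -c "from rig import r; print(r.job_done())"
```

```text
the job is handed in; nothing more can be done
None
```

The job is handed in at about 15 s: the battery pack is in the shut drawer, and the lock section stands at the next hole with the pin home and the knob still gripped; the hand-in returned no verdict.

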